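Put tape and pin vice back on the bench caddy

ROBOT

A 7-joint arm with a two-finger parallel gripper is mounted at the origin on a cart in front of the work surface, level with it; the furniture and walls round the work are solid. World frame = base frame: x ahead of the robot, y to its left, z up, the work surface at z = 0. Lengths are in m, angles in rad, forces in N, time in s.
With the tool pointing down it reaches from about 0.35 to 0.9 m from the base axis. Payload 7.2 kg.
Tool frame: the origin (TCP) lies at the very end of the fingers, on their centre line; the grasp point (between the pads) lies 19 mm behind it; z points along the fingers, y is the line along which they close (so a half turn about z gives the same grasp; the last joint's range is limited). The gripper opens to 88 mm and grips with 3 to 60 N. Pads are 20 mm wide; open, the fingers measure 115 mm over their backs; the gripper's body (75 mm by 178 mm) begins 61 mm behind the grasp point.
Start: joints at [1.085, 0.411, -0.013, 1.596, 0.006, 1.134, -0.082], TCP at [0.254, -0.571, 0.223] pointing down, gripper open.
Joint ranges: [-2.95, 2.95], [-0.29, 1.99], [-1.47, 1.44], [0.14, 2.54], [-1.03, 4.17], [0.13, 1.85], [-2.86, 2.86]. Speed limits (rad/s): [2.39, 2.39, 3.01, 3.01, 3.14, 3.14, 3.14].

INTERFACE

Orientations are given as a rotation vector (axis times angle).
In Python, from bench import r gives the robot as it stands.
- The arm moves only by the shell command python3 -m creep 'ROWS' [OPENING] [FORCE]. ROWS is JSON, a list that holds one entry, the list of rows, each a list of 4 numbers: the shift along the tool's x, y, z scaled (see below), then the turn about the tool's z scaled (see below). In form: [[[dx, dy, dz, yaw], ...]]. A call has exactly 10 rows; each row is the pose to reach, as a shift and turn from the pose commanded when the call began, along the tool's axes at that moment; what a row does not reach only later rows make up. The controller multiplies each number of a shift by 250 mm and each number of a turn by 30 degrees. A row lasts 1/8 s, in which the tool goes at most 62.5 mm and 10.7 degrees, less where a joint would pass 70% of its speed; a pose out of reach is approached as far as the arm can. A call with a number of a shift or a turn outside -1 to 1 is refused whole. A call with a gripper value outside its range is refused whole. OPENING is the opening, from -1 (shut) to 1 (fully open), set as the call begins (- or left out, the last holds). The fingers move at their own pace and stop on an object; FORCE is the grip in N (left out, the last holds). Time passes only in rows, so rows that repeat a pose let the fingers close, or fill a call up. It gives the time, the measured TCP pose, the force, the opening and the grip force at its end, in the units of the state.
- r.state(): the state, without advancing time (a new reading comes with each control period).
- r.capture(name): name is "scene" or "top" or "wrist"; returns the picture (480x640x3 uint8, blue, green, red); there is no depth.
- r.get_calibration(name): a dict with "K" (3x3 intrinsics, pixels), "R" (3x3) and "t" (3): a world point X has camera coordinates R X + t; the wrist camera has in their place "hand_eye" (4x4, takes a point from camera to tool coordinates, whose origin is the TCP and whose axes are the flange's). Camera axes: x right, y down, z forward; pixel columns grow to the right and rows downward; lengths in m; the calibration is good to about 2 mm. A picture is of the moment at which its call begins: read the wrist's pose just before it. get_calibration takes no time and is no camera call.
- r.sign_off(): hands the job in; it is judged then, once.
The state is a dict: "clock": time; "joint_pos": joint angles; "joint_vel": joint speeds; "effort": joint torques, N m; "tcp_pos": TCP position; "eef_rot": TCP orientation; "ft_force": force on the tool from outside, world axes, zero at the start; "wrist_torque": the same for the moment, N m; "opening": finger opening in m; "grip_force": force on a finger pad.
Only numpy, scipy, OpenCV 4.12 (cv2) and the standard library are available. Lean on these libraries where they do the work, as an engineer would, in place of code of your own. Each camera call takes 0.05 s, during which the arm holds its last target. There are 200 camera calls.

TASK

Put the bench caddy in order: set the roll of masking tape over the caddy's upright spindle so that it lies flat on the flange, and slide the pin vice, drill end first, into the caddy's orange holster until it is fully home against the stop. Leave the two bottles, the putty tin and the side cutters standing or lying where they are.

Things in the scene. Friction and masses are not known exactly. Their poses are not given: they have to be found in the camera images.
- caddy: bench caddy, fixed. Origin on the table, z up. In its frame, mm: wooden board x -65..63, y -123..42, 6 thick; on it the holster, an orange block x -65..55, y -18..18, z 6..36, under two steel straps, with a bore along x (see holster_mouth); and at x 0, y -85 an upright aluminium spindle, diameter 31, tapered tip at z 46, on a black flange of diameter 52 (see spindle_seat)
- holster_mouth (a point): centre of the bore's mouth in the block's -x face (caddy x -65, y 0, z 21 mm); same axes as the caddy. The bore is square, about 17 mm wide and high, with a 3 mm lead-in chamfer, runs along +x and stops the pin vice's body 82 mm in (the thin drill bit goes further, into a hidden hole)
- spindle_seat (a point): centre of the top of the black flange at the foot of the spindle, where the underside of the tape roll shall rest; the spindle's tip is 36 mm above it. Same axes as the caddy
- pin_vice: pin vice (hand drill holder), black with a brass ring, 126 mm long, 14 mm thick, 50 g, lying along its own x. Origin: middle of the underside, 7 mm below its axis. Body, 14 mm square to the touch, from x -63 (plain tail) to +42 mm, thin drill bit on to +63 mm. Fully home, 23 mm of tail stick out and the origin is at caddy x -25 mm
- pin_vice_tail (a point): middle of the plain end face of the pin vice, at x -63 mm, on its axis. Same axes as the pin vice
- masking_tape: roll of cream-coloured masking tape lying flat, outer diameter 58 mm, 19 mm high, open bore of diameter about 36 mm; 60 g. Origin: centre of its underside, z up
- medium_bottle: white bottle, diameter 42 mm, 97 mm high, standing behind the spindle; bystander. Origin: centre of its underside
- paint_black: black dropper bottle of paint, diameter 25 mm, 87 mm high, standing beside the holster; bystander. Origin: centre of its underside
- putty_tin: grey round tin with a yellow lid, diameter 54 mm, 26 mm high, beside the way into the holster; bystander. Origin: centre of its underside
- side_cutters: side cutters with red grips, 126x43x12 mm, lying along their own x (jaws at +x); bystander. Origin: middle of the underside

How it is judged:
By the outcome, as a careful person would: the job done as asked, in the order asked, and still so for the second after the job is handed in, with the robot touching nothing.
It also fails if it takes over 72 s, if anything falls off the work surface, if the arm or the gripper's body presses on something with over 40 N, if the wrist force passes 120 N, or if a joint passes its speed limit or range.

## Working session

There is one attempt and no reset: what is moved stays moved. The work goes in short steps, Python scripts to look and compute and a shell command to move; the robot and the scene stay as the last step left them, time stands still between calls to the robot, and variables do not carry over. Pictures are saved under pics/ and viewed, at most 10 in all, crops included, and the job is handed in when it is done.

```bash
mkdir -p pics; ls
python3 - <<'E'
from bench import r
import cv2,numpy as np
np.set_printoptions(precision=4,suppress=True)
s=r.state();print(s['clock'],s['tcp_pos'],s['eef_rot'],s['opening'])
for n in("scene","top"):
    cv2.imwrite(f"pics/{n}0.png",r.capture(n))
    c=r.get_calibration(n);print(n,np.array(c['K']),np.array(c['R']),np.array(c['t']))
print(r.get_calibration("wrist"))
E
```

```text
pics
0.0 [ 0.2534 -0.5708  0.2219] [-3.0719 -0.6512  0.0007] 0.08784593166522921
scene [[447.8679   0.     314.7075]
 [  0.     447.8679 237.0801]
 [  0.       0.       1.    ]] [[-0.8651 -0.5016 -0.009 ]
 [-0.3656  0.6426 -0.6733]
 [ 0.3436 -0.5792 -0.7393]] [0.4241 0.3401 0.6617]
top [[533.0332   0.     315.9496]
 [  0.     533.0332 237.9042]
 [  0.       0.       1.    ]] [[ 0.0098 -0.9999  0.0031]
 [-0.9967 -0.0101 -0.081 ]
 [ 0.081  -0.0023 -0.9967]] [-0.1198  0.5964  0.9915]
{'K': array([[350.1774,   0.    , 327.3934],
       [  0.    , 350.1774, 238.8132],
       [  0.    ,   0.    ,   1.    ]]), 'hand_eye': array([[-0.0002, -0.9573, -0.2889,  0.0799],
       [ 1.    , -0.0002, -0.0001,  0.0003],
       [ 0.0001, -0.2889,  0.9573, -0.1609],
       [ 0.    ,  0.    ,  0.    ,  1.    ]])}
```

View pics/top0.png

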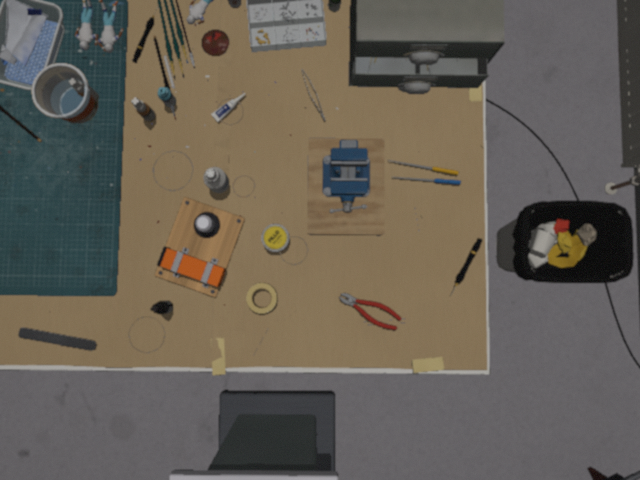

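View pics/scene0.png

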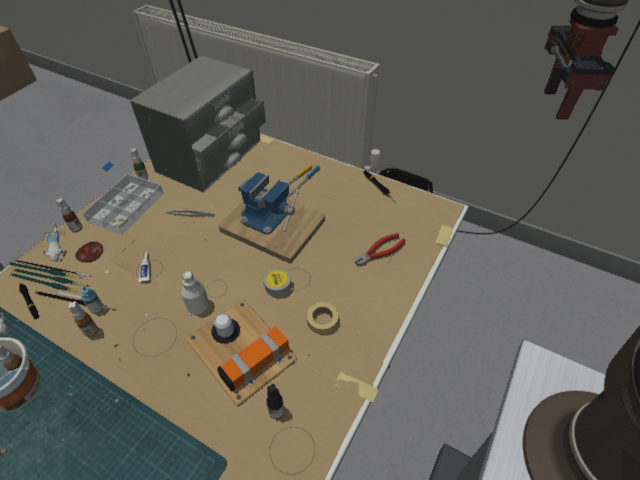

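Top view: caddy at about (200,248), with the mouth on its right at (225,281), tape at (262,298), and pin vice at (467,265) with the drill end towards (452,293). The scene view agrees. I'm moving closer to measure with the wrist camera.

```bash
python3 -m creep '[[[0.1,-0.04,0.02,0.2],[0.25,-0.1,0.04,0.5],[0.45,-0.18,0.06,0.8],[0.65,-0.26,0.08,1],[0.85,-0.34,0.1,1],[1,-0.4,0.12,1],[1,-0.4,0.12,1],[1,-0.4,0.12,1],[1,-0.4,0.12,1],[1,-0.4,0.12,1]]]' 1 10
cat > h.py <<'E'
from bench import r
import cv2,numpy as np,json
from scipy.spatial.transform import Rotation as Ro
np.set_printoptions(precision=4,suppress=True)
def snap(name):
    s=r.state(); im=r.capture("wrist"); cv2.imwrite(f"pics/{name}.png",im)
    json.dump([list(map(float,s['tcp_pos'])),list(map(float,s['eef_rot']))],open(f"pics/{name}.json","w")); st(s)
def st(s=None):
    s=s or r.state(); R=Ro.from_rotvec(s['eef_rot']).as_matrix()
    print('t',s['clock'],'tcp',np.array(s['tcp_pos']),'yaw',np.degrees(np.arctan2(R[1,0],R[0,0])).round(2),'tilt',R[2].round(4),'j7',s['joint_pos'][6],'op',s['opening'],'grip',s['grip_force'],'F',np.array(s['ft_force']))
def cam(name):
    if name in("top0","scene0"):
        c=r.get_calibration(name[:-1]);R=np.array(c['R']);return np.array(c['K']),R,-R.T@np.array(c['t'])
    c=r.get_calibration("wrist");H=np.array(c['hand_eye']);p,q=json.load(open(f"pics/{name}.json"));R=Ro.from_rotvec(q).as_matrix()
    return np.array(c['K']),(R@H[:3,:3]).T,np.array(p)+R@H[:3,3]
def pt(name,u,v,z):
    K,R,C=cam(name);d=R.T@np.linalg.solve(K,[u,v,1.]);return C+d*(z-C[2])/d[2]
def proj(name,X):
    K,R,C=cam(name);q=K@(R@(np.array(X)-C));return q[:2]/q[2]
def go(target,yaw):
    "remaining shift in tool axes (units of 250 mm) and yaw in units of 30 deg"
    s=r.state();R=Ro.from_rotvec(s['eef_rot']).as_matrix();y=np.degrees(np.arctan2(R[1,0],R[0,0]))
    print('go',(R.T@(np.array(target)-s['tcp_pos'])/.25).round(3),'yaw(tool)',(-((yaw-y+180)%360-180)/30).round(3))
E
python3 -c "
from h import *
snap('w1')"
```

```text
clock: 1.35
tcp_pos: [0.4406, -0.3795, 0.1928]
eef_rot: [3.137, -0.169, -0.0]
ft_force: [0.7, -0.5, 0.5]
opening: 0.0879
grip_force: 0.0
t 1.35 tcp [ 0.4406 -0.3795  0.1928] yaw -6.18 tilt [-0.      0.0004 -1.    ] j7 -1.053759884248244 op 0.08794274744980336 grip 0.0 F [ 0.7492 -0.5168  0.4839]
```

View pics/w1.png

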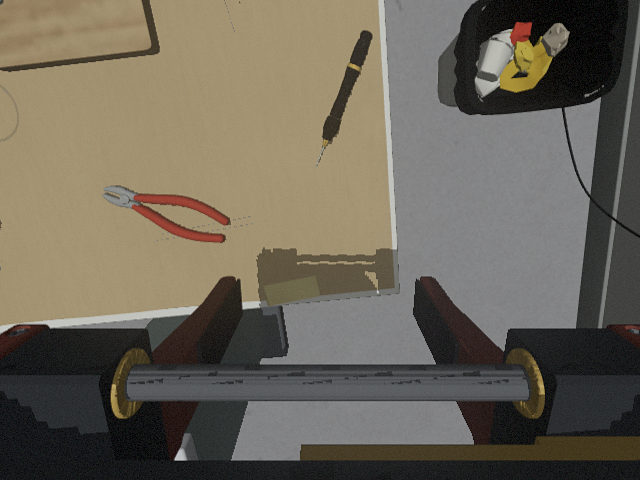

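The pin vice tail is at (366,33) and the drill tip at (317,166); its brass ring confirms it's the right object. Next I'll go to the caddy and tape.

```bash
python3 -m creep '[[[-0.02,-0.1,0,-0.2],[-0.05,-0.25,0,-0.5],[-0.08,-0.45,0,-0.8],[-0.1,-0.65,0,-1],[-0.1,-0.85,0,-1],[-0.13,-1,0,-1],[-0.13,-1,0,-1],[-0.13,-1,0,-1],[-0.13,-1,0,-1],[-0.13,-1,0,-1]]]' 1 10 >/dev/null
python3 -m creep '[[[0.03,-0.05,0,-0.3],[0.06,-0.1,0,-0.6],[0.1,-0.15,0,-0.9],[0.13,-0.2,0,-1],[0.13,-0.2,0,-1],[0.13,-0.2,0,-1],[0.13,-0.2,0,-1],[0.13,-0.2,0,-1],[0.13,-0.2,0,-1],[0.13,-0.2,0,-1]]]' 1 10
python3 -c "
from h import *
snap('w2')
a=pt('w1',366,33,.007);b=pt('w1',317,166,.007);print('pin',a,b,np.linalg.norm(a-b),np.degrees(np.arctan2(*(b-a)[1::-1])))
a=pt('top0',479,240,.007);b=pt('top0',451,294,.007);print('pin top',a,b,np.linalg.norm(a-b))"
```

```text
clock: 3.9
tcp_pos: [0.445, -0.0676, 0.1926]
eef_rot: [2.8, 1.424, -0.0]
ft_force: [0.7, -0.6, -0.2]
opening: 0.0875
grip_force: 0.0
t 3.9 tcp [ 0.445  -0.0676  0.1926] yaw 53.92 tilt [-0. -0. -1.] j7 -0.6572014605694506 op 0.08749939162610747 grip 0.0 F [ 0.6545 -0.62   -0.2276]
pin [ 0.5998 -0.4313  0.007 ] [ 0.4904 -0.3752  0.007 ] 0.12295664883694161 152.83457035697666
pin top [ 0.5981 -0.4302  0.007 ] [ 0.4933 -0.3747  0.007 ] 0.11852928721804902
```

View pics/w2.png

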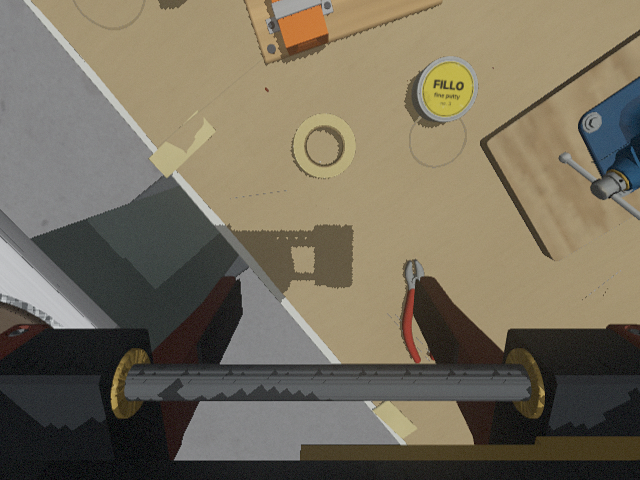

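Tape centre is at about (324,146) at its top face, the holster's mouth end at about (300,45), and the putty tin at (448,90).

```bash
python3 -c "
from h import *
im=cv2.imread('pics/w2.png');hsv=cv2.cvtColor(im,cv2.COLOR_BGR2HSV)
g=cv2.GaussianBlur(cv2.cvtColor(im,cv2.COLOR_BGR2GRAY),(3,3),0)
print(cv2.HoughCircles(g[90:200,270:380],cv2.HOUGH_GRADIENT,1,20,param1=100,param2=12,minRadius=14,maxRadius=40))
for u,v in((292,146),(356,146),(324,113),(324,179)): print(pt('w2',u,v,.019))
print('c',pt('w2',324,146,.019),pt('top0',262,298,.019))
T=pt('w2',324,146,.019);T[2]=.1;go(T,84)
"
```

```text
[[[51.5 55.5 32.7]]]
[0.4591 0.0066 0.019 ]
[ 0.5069 -0.0282  0.019 ]
[0.5    0.0124 0.019 ]
[ 0.4651 -0.0352  0.019 ]
c [ 0.483  -0.0108  0.019 ] [ 0.4825 -0.0126  0.019 ]
go [ 0.273 -0.011  0.371] yaw(tool) -1.002
```

```bash
python3 -m creep '[[[0.05,0,0.05,-0.3],[0.12,0,0.15,-0.6],[0.2,-0.01,0.25,-0.9],[0.25,-0.01,0.35,-1],[0.271,-0.012,0.45,-1],[0.271,-0.012,0.5,-1],[0.271,-0.012,0.55,-1],[0.271,-0.012,0.55,-1],[0.271,-0.012,0.55,-1],[0.271,-0.012,0.55,-1]]]' 1 10 >/dev/null
python3 -c "
from h import *
st();go([.4825,-.0115,.004],84)"
```

```text
t 5.2 tcp [ 0.4829 -0.0111  0.0558] yaw 83.92 tilt [-0.0001  0.0013 -1.    ] j7 -0.4307862762835155 op 0.08768581059614808 grip 0.0 F [-0.3714 -0.544   0.1474]
go [-0.002 -0.002  0.207] yaw(tool) -0.003
```

```bash
python3 -m creep '[[[0,0,0.05,0],[0,0,0.1,0],[0,0,0.15,0],[0,0,0.19,0],[0,0,0.205,0],[0,0,0.205,0],[0,0,0.205,0],[0,0,0.205,0],[0,0,0.205,0],[0,0,0.205,0]]]' 1 20
python3 -m creep '[[[0,0,0,0],[0,0,0,0],[0,0,0,0],[0,0,0,0],[0,0,0,0],[0,0,0,0],[0,0,0,0],[0,0,0,0],[0,0,0,0],[0,0,0,0]]]' -1 20
```

```text
clock: 6.45
tcp_pos: [0.4825, -0.011, 0.004]
eef_rot: [2.336, 2.101, 0.0]
ft_force: [-0.0, 0.0, 0.0]
opening: 0.088
grip_force: 0.0
clock: 7.7
tcp_pos: [0.4824, -0.011, 0.0039]
eef_rot: [-2.336, -2.101, 0.0]
ft_force: [-0.0, 0.5, -0.6]
opening: 0.0568
grip_force: 20.0
```

```bash
python3 -m creep '[[[0,0,-0.1,0],[0,0,-0.25,-0.2],[0,0.05,-0.4,-0.5],[-0.02,0.15,-0.5,-0.8],[-0.04,0.25,-0.55,-1],[-0.04,0.35,-0.58,-1],[-0.04,0.4,-0.58,-1],[-0.04,0.4,-0.58,-1],[-0.04,0.4,-0.58,-1],[-0.04,0.4,-0.58,-1]]]' -1 20
python3 -c "
from h import *
snap('w3')"
```

```text
clock: 8.95
tcp_pos: [0.5801, -0.0313, 0.1487]
eef_rot: [-1.712, -2.634, 0.001]
ft_force: [-0.1, 0.6, -0.2]
opening: 0.0569
grip_force: 20.0
t 8.95 tcp [ 0.5801 -0.0313  0.1487] yaw 113.96 tilt [ 0.0001 -0.0007 -1.    ] j7 0.14157101844438594 op 0.05693663736848892 grip 19.995513592530187 F [-0.0581  0.5753 -0.1616]
```

View pics/w3.png

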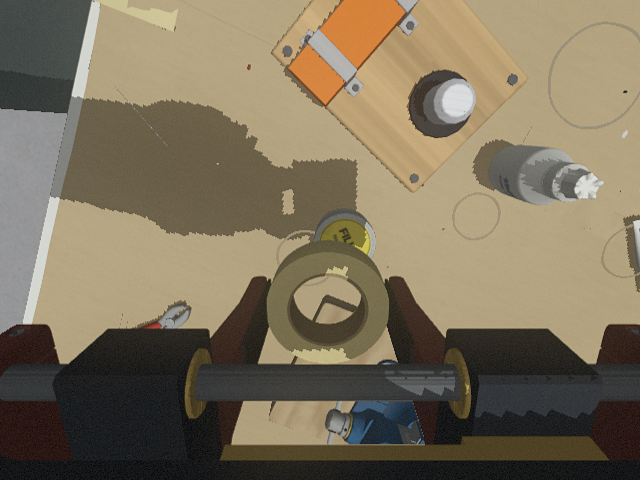

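```bash
python3 -c "
from h import *
im=cv2.imread('pics/w3.png')[0:200,262:532];cv2.imwrite('pics/w3c.png',cv2.resize(im,None,fx=2.96,fy=3,interpolation=cv2.INTER_CUBIC)[:,:800])"
```

```text
(no output)
```

View pics/w3c.png

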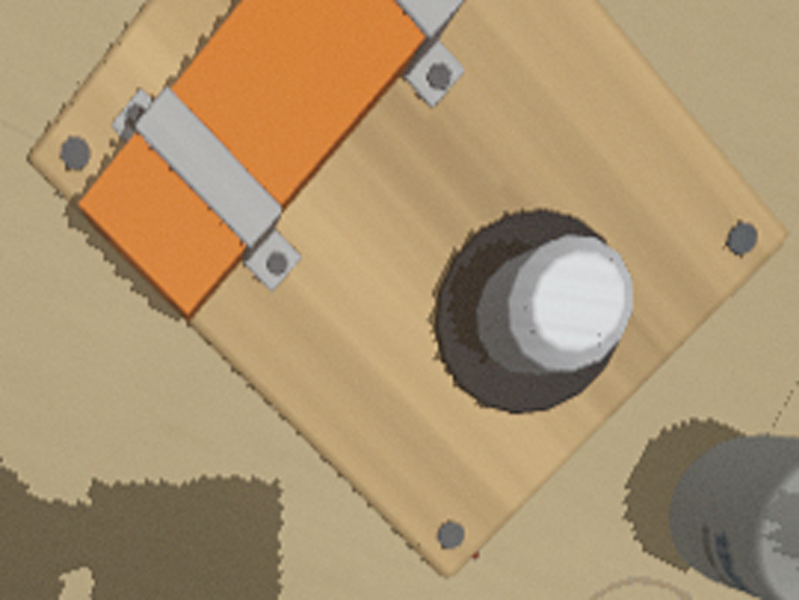

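Crop: block's mouth edge runs (80,204)–(190,317). Board corners are at (30,157), (447,577) and (788,237), the flange is centred near (537,311) and the spindle tip near (582,301). I'll fit the caddy pose to these.

```bash
cat > fit.py <<'E'
from h import *
from scipy.optimize import least_squares
P=np.array([[-65,42,6],[-65,18,36],[-65,-18,36],[-65,-123,6],[63,-123,6],[0,-85,46]])/1e3
U=np.array([[30,157],[80,204],[190,317],[447,577],[788,237],[582,301]])/[2.96,3]+[262,0]
def W(q,P):
    c,s=np.cos(q[2]),np.sin(q[2]);return P@np.array([[c,s,0],[-s,c,0],[0,0,1]])+[q[0],q[1],0]
def res(q): return np.concatenate([proj('w3',x)-u for x,u in zip(W(q,P),U)])
f=least_squares(res,[.53,.1,1.27])
if __name__=='__main__':
    print(f.x,np.degrees(f.x[2]));print(f.fun.reshape(-1,2))
    Q=W(f.x,np.array([[0,-85,10],[-65,0,21]])/1e3);print('seat,mouth',Q)
    for x in W(f.x,np.array([[-25,18,36],[-65,-18,36],[0,-85,46],[-65,-123,6],[63,-123,6]])/1e3): print(x, proj('top0',x),proj('scene0',x))
    print('bottle',pt('w3',(735/2.96+262),520/3,.0))
    # tape in hand: top circle in w3, centre approx (328,305), z = tcp+.015
    T=pt('w3',328,305,.1487+.015);s=json.load(open('pics/w3.json'));R=Ro.from_rotvec(s[1]).as_matrix();print('tape in tool mm',R.T@(T-s[0])*1e3)
    for u,v in((267,305),(389,305)):print(R.T@(pt('w3',u,v,.1637)-s[0])*1e3)
    for u,v in((328,242),(328,364)):print(R.T@(pt('w3',u,v,.1637)-s[0])*1e3)
    Q[0,2]=.1;go(Q[0],np.degrees(f.x[2])+90)
E
python3 fit.py
```

```text
[0.5431 0.1261 1.2375] 70.90076804617446
[[-2.7012 -0.6537]
 [-0.5361 -0.0993]
 [-0.6624 -0.8726]
 [ 0.7499  2.8266]
 [ 3.7968 -0.6481]
 [-0.3596  0.6781]]
seat,mouth [[0.6234 0.0983 0.01  ]
 [0.5219 0.0647 0.021 ]]
[0.5179 0.1084 0.036 ] [196.7835 278.6223] [267.7346 354.1721]
[0.5389 0.0588 0.036 ] [223.5562 267.6859] [273.7325 326.3142]
[0.6234 0.0983 0.046 ] [202.5821 222.0198] [220.5642 319.4497]
[0.6381 0.0245 0.006 ] [245.053  217.1993] [241.8632 298.6171]
[0.68   0.1454 0.006 ] [183.5053 195.2505] [183.0334 337.5189]
bottle [0.7079 0.0754 0.    ]
tape in tool mm [  3.3086   0.602  -15.0097]
[  3.308  -27.5554 -14.9892]
[  3.3092  28.7551 -15.0302]
[ 33.7677   0.5922 -15.0064]
[-28.5809   0.6122 -15.0131]
go [0.404 0.369 0.195] yaw(tool) -1.565
```

```bash
python3 -m creep '[[[0.05,0.04,0,-0.2],[0.12,0.1,0,-0.5],[0.2,0.18,0,-0.8],[0.28,0.26,0,-1],[0.34,0.32,0.05,-1],[0.38,0.35,0.08,-1],[0.404,0.369,0.1,-1],[0.404,0.369,0.1,-1],[0.404,0.369,0.1,-1],[0.404,0.369,0.1,-1]]]' -1 20 >/dev/null
python3 -m creep '[[[0,0,0.02,-0.2],[0,0,0.05,-0.4],[0,0,0.08,-0.5],[0,0,0.12,-0.565],[0,0,0.16,-0.565],[0,0,0.18,-0.565],[0,0,0.18,-0.565],[0,0,0.18,-0.565],[0,0,0.18,-0.565],[0,0,0.18,-0.565]]]' -1 20
python3 - <<'E'
from h import *
snap('w4')
im=cv2.imread('pics/w4.png')
a=cv2.resize(im[180:420,190:450],None,fx=2,fy=2,interpolation=cv2.INTER_CUBIC)
t=cv2.imread('pics/top0.png')[195:245,180:230];b=cv2.resize(t,(280,280),interpolation=cv2.INTER_CUBIC)
c=cv2.imread('pics/scene0.png')[295:345,195:245];c=cv2.resize(c,(200,200),interpolation=cv2.INTER_CUBIC)
o=np.zeros((480,800,3),np.uint8);o[:,:520]=a;o[:280,520:]=b;o[280:,520:720]=c;cv2.imwrite('pics/w4c.png',o)
E
```

```text
clock: 11.5
tcp_pos: [0.6243, 0.0983, 0.0792]
eef_rot: [0.522, 3.098, 0.0]
ft_force: [0.1, 0.2, -1.2]
opening: 0.057
grip_force: 20.0
t 11.5 tcp [0.6243 0.0983 0.0792] yaw 160.89 tilt [-0.0005  0.0001 -1.    ] j7 0.6037903398982203 op 0.05704546060275466 grip 19.995515341024657 F [ 0.1169  0.2271 -1.1706]
```

View pics/w4c.png

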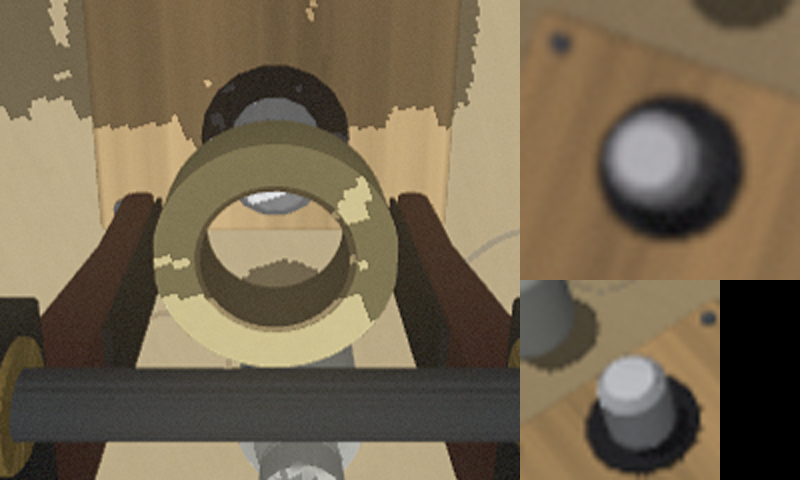

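Run:
```python
from h import *
p,q=json.load(open('pics/w4.json'));R=Ro.from_rotvec(q).as_matrix()
f=lambda u,v,z:R.T@(pt('w4',190+u/2,180+v/2,z)-np.array(p))*1e3
print('white lower edge',f(274,205,.046),'grey',f(274,214,.040))
print('flange top edge',f(275,65,.010),'sides',f(202,130,.01),f(348,130,.01))
zt=p[2]+.015
print('tape top face: lower edge',f(276,367,zt),'top',f(276,143,zt),'bore top edge',f(275,191,zt),'bore bottom',f(275,331,zt),f(196,255,zt),f(354,255,zt))
```

```text
white lower edge [-6.9744 -0.2086 33.1796] grey [-12.6819  -0.2163  39.1822]
flange top edge [28.0554  0.1162 69.1634] sides [  5.1507 -25.0729  69.1711] [ 5.1351 25.3032 69.177 ]
tape top face: lower edge [-28.4939   0.3065 -14.9868] top [ 29.2288   0.2879 -15.0135] bore top edge [ 17.8322   0.0668 -15.0082] bore bottom [-18.3859   0.0635 -14.9915] [  1.8611 -18.2109 -15.003 ] [  1.8467  18.3435 -14.9987]
```

```bash
python3 -m creep '[[[0.007,0,0.03,0],[0.007,0,0.06,0],[0.007,0,0.09,0],[0.007,0,0.11,0],[0.007,0,0.125,0],[0.007,0,0.14,0],[0.007,0,0.15,0],[0.007,0,0.157,0],[0.007,0,0.157,0],[0.007,0,0.157,0]]]' -1 20
```

```text
clock: 12.8
tcp_pos: [0.6226, 0.0989, 0.0398]
eef_rot: [0.522, 3.098, 0.0]
ft_force: [0.6, 0.3, -0.5]
opening: 0.0569
grip_force: 20.0
```

```bash
python3 -m creep '[[[0,0,0.015,0],[0,0,0.03,0],[0,0,0.045,0],[0,0,0.06,0],[0,0,0.075,0],[0,0,0.085,0],[0,0,0.093,0],[0,0,0.098,0],[0,0,0.098,0],[0,0,0.098,0]]]' -1 20
python3 -m creep '[[[0,0,0,0],[0,0,0,0],[0,0,0,0],[0,0,0,0],[0,0,0,0],[0,0,-0.05,0],[0,0,-0.15,0],[0,0,-0.3,0],[0,0,-0.45,0],[0,0,-0.6,0]]]' 0.9 20
python3 -c "
from h import *
snap('w5')
from fit import f
im=cv2.imread('pics/w5.png');cv2.imwrite('pics/w5c.png',im[80:380,160:560])
go([.545-.022,-.403+.05,.15],153)"
```

```text
clock: 14.05
tcp_pos: [0.6226, 0.0989, 0.0153]
eef_rot: [0.521, 3.098, 0.0]
ft_force: [-1.2, 0.6, -1.4]
opening: 0.0567
grip_force: 20.0
clock: 15.3
tcp_pos: [0.6225, 0.099, 0.1674]
eef_rot: [0.521, 3.097, 0.001]
ft_force: [0.3, -0.4, 0.1]
opening: 0.0834
grip_force: 0.0
t 15.3 tcp [0.6225 0.099  0.1674] yaw 160.91 tilt [-0.0006  0.0004 -1.    ] j7 0.6621251353991322 op 0.08337149050165933 grip 0.0 F [ 0.3245 -0.4201  0.0739]
go [-0.208 -1.846  0.085] yaw(tool) 0.263
```

View pics/w5c.png

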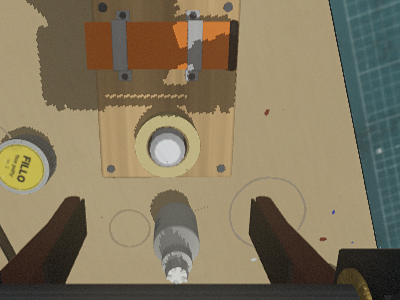

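The tape sits flat around the spindle, at crop (168,148). Now the pin vice.

```bash
python3 -m creep '[[[-0.02,-0.06,-0.03,0],[-0.05,-0.18,-0.06,0],[-0.1,-0.36,-0.1,0],[-0.15,-0.56,-0.12,0],[-0.2,-0.76,-0.12,0],[-0.25,-0.92,-0.12,0],[-0.28,-1,-0.12,0],[-0.28,-1,-0.12,0],[-0.28,-1,-0.12,0],[-0.28,-1,-0.12,0]]]' 0.9 20 >/dev/null
python3 -m creep '[[[-0.02,-0.06,0,0.05],[-0.05,-0.18,0,0.1],[-0.1,-0.36,0,0.2],[-0.15,-0.56,0,0.263],[-0.2,-0.76,0,0.263],[-0.25,-0.92,0,0.263],[-0.28,-1,0.05,0.263],[-0.28,-1,0.15,0.263],[-0.28,-1,0.25,0.263],[-0.28,-1,0.25,0.263]]]' 0.9 20
python3 -c "
from h import *
go([.59,-.4265,.12],153)"
```

```text
clock: 17.85
tcp_pos: [0.5895, -0.4187, 0.1295]
eef_rot: [-0.732, -3.05, -0.003]
ft_force: [0.1, 0.6, -0.9]
opening: 0.0833
grip_force: 0.0
go [-0.016 -0.027  0.038] yaw(tool) 0.0
```

```bash
python3 -m creep '[[[-0.008,-0.015,0,0],[-0.016,-0.027,0.02,0],[-0.016,-0.027,0.04,0],[-0.016,-0.027,0.06,0],[-0.016,-0.027,0.08,0],[-0.016,-0.027,0.1,0],[-0.016,-0.027,0.12,0],[-0.016,-0.027,0.12,0],[-0.016,-0.027,0.12,0],[-0.016,-0.027,0.12,0]]]' 0.9 20 >/dev/null
python3 -c "
from h import *
snap('w6')
im=cv2.imread('pics/w6.png')[20:380,160:500];cv2.imwrite('pics/w6c.png',cv2.resize(im,None,fx=1.6,fy=1.6,interpolation=cv2.INTER_CUBIC))"
```

```text
t 19.1 tcp [ 0.5917 -0.4273  0.1029] yaw 152.99 tilt [-0.0004 -0.0001 -1.    ] j7 1.3475403048460655 op 0.08376681856840719 grip 0.0 F [-0.3629 -0.4145 -0.5387]
```

View pics/w6c.png

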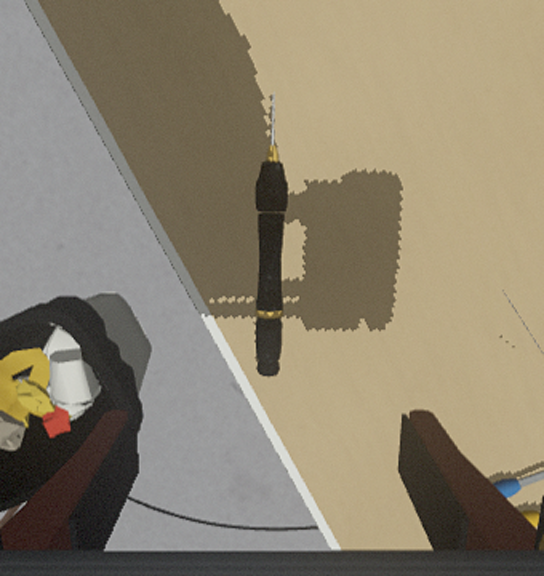

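The tail is at crop (267,374) and the drill tip at (273,95), between the fingers.

Run:
```python
from h import *
p,q=json.load(open('pics/w6.json'));R=Ro.from_rotvec(q).as_matrix()
W=lambda u,v,z:pt('w6',160+u/1.6,20+v/1.6,z)
a=W(267,374,.007);b=W(273,95,.007);d=(b-a)/np.linalg.norm(b-a)
print(a,b,np.linalg.norm(b-a),np.degrees(np.arctan2(d[1],d[0])),R.T@(a-p)*1e3,R.T@(b-p)*1e3)
g=a+d*.010;g[2]=.003;print(g);go(g,np.degrees(np.arctan2(d[1],d[0])))
```

```text
[ 0.6011 -0.4324  0.007 ] [ 0.4915 -0.3737  0.007 ] 0.12431398089912571 151.79615746751472 [-10.5865  -0.2956  95.9286] [113.7003   2.3053  95.8801]
[ 0.5922 -0.4277  0.003 ]
go [-0.002 -0.     0.4  ] yaw(tool) 0.04
```

```bash
python3 -m creep '[[[0,0,0.06,0],[0,0,0.15,0.02],[0,0,0.25,0.04],[-0.001,0,0.33,0.04],[-0.002,0,0.38,0.04],[-0.002,0,0.398,0.04],[-0.002,0,0.398,0.04],[-0.002,0,0.398,0.04],[-0.002,0,0.398,0.04],[-0.002,0,0.398,0.04]]]' 0.9 25
python3 -m creep '[[[0,0,0,0],[0,0,0,0],[0,0,0,0],[0,0,0,0],[0,0,0,0],[0,0,0,0],[0,0,0,0],[0,0,0,0],[0,0,0,0],[0,0,0,0]]]' -1 25
python3 -c "
from h import *
st()"
```

```text
clock: 20.4
tcp_pos: [0.5922, -0.4277, 0.0037]
eef_rot: [0.765, 3.046, -0.001]
ft_force: [-0.2, 0.6, 0.5]
opening: 0.0835
grip_force: 0.0
clock: 21.65
tcp_pos: [0.592, -0.4275, 0.0031]
eef_rot: [0.765, 3.047, -0.0]
ft_force: [-0.3, -0.5, 0.4]
opening: 0.0128
grip_force: 25.0
t 21.65 tcp [ 0.592  -0.4275  0.0031] yaw 151.8 tilt [-0. -0. -1.] j7 1.2853798755544896 op 0.01281458451495917 grip 24.999371767044067 F [-0.2774 -0.5124  0.4125]
```

```bash
python3 -m creep '[[[0,0,-0.06,0],[0.02,0.02,-0.15,0.1],[0.08,0.07,-0.25,0.3],[0.18,0.16,-0.35,0.55],[0.3,0.28,-0.42,0.8],[0.4,0.38,-0.45,1],[0.5,0.48,-0.45,1],[0.55,0.5,-0.45,1],[0.55,0.5,-0.45,1],[0.55,0.5,-0.45,1]]]' -1 25
python3 -c "
from h import *
go([.471,-.083,.1],70.9)"
```

```text
clock: 22.9
tcp_pos: [0.5301, -0.2542, 0.1157]
eef_rot: [1.53, 2.743, -0.001]
ft_force: [0.5, 1.0, -0.3]
opening: 0.0129
grip_force: 25.0
go [0.707 0.158 0.062] yaw(tool) 1.693
```

```bash
python3 -m creep '[[[0.05,0.01,0,0.1],[0.13,0.03,0,0.3],[0.25,0.06,0,0.6],[0.38,0.09,0,0.9],[0.5,0.12,0,1],[0.6,0.14,0,1],[0.68,0.155,0,1],[0.707,0.158,0,1],[0.707,0.158,0,1],[0.707,0.158,0,1]]]' -1 25 >/dev/null
python3 -m creep '[[[0,0,0,0.1],[0,0,0.02,0.3],[0,0,0.05,0.5],[0,0,0.08,0.693],[0,0,0.11,0.693],[0,0,0.14,0.693],[0,0,0.16,0.693],[0,0,0.16,0.693],[0,0,0.16,0.693],[0,0,0.16,0.693]]]' -1 25
python3 -c "
from h import *
snap('w7')
go([.471,-.083,.017],70.9)
im=cv2.imread('pics/w7.png')[0:330,200:520];cv2.imwrite('pics/w7c.png',cv2.resize(im,None,fx=1.8,fy=1.8,interpolation=cv2.INTER_CUBIC))"
```

```text
clock: 25.4
tcp_pos: [0.4706, -0.0813, 0.0759]
eef_rot: [2.557, 1.824, 0.001]
ft_force: [0.3, -0.6, -0.4]
opening: 0.0129
grip_force: 25.0
t 25.4 tcp [ 0.4706 -0.0813  0.0759] yaw 71.02 tilt [ 0.0001  0.0006 -1.    ] j7 -0.4710644674266528 op 0.012945614866640523 grip 24.999424517154694 F [ 0.2828 -0.6219 -0.43  ]
go [-0.006  0.004  0.235] yaw(tool) 0.004
```

View pics/w7c.png

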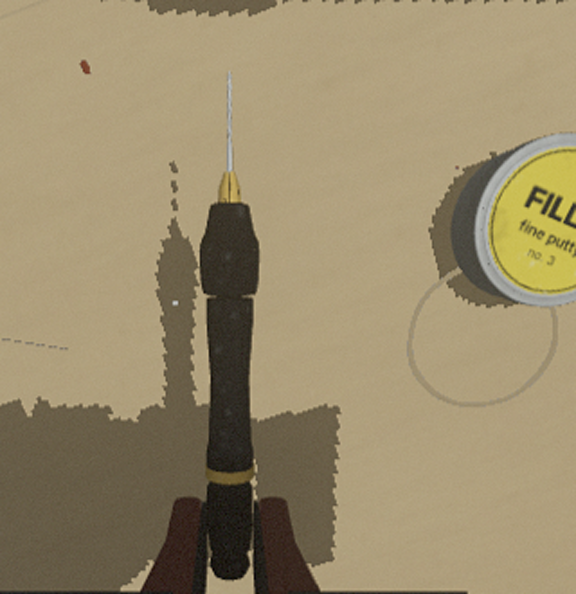

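```bash
python3 -m creep '[[[0,0,0.03,0],[0,0,0.08,0],[-0.003,0.002,0.13,0],[-0.006,0.004,0.17,0],[-0.006,0.004,0.2,0],[-0.006,0.004,0.22,0],[-0.006,0.004,0.235,0],[-0.006,0.004,0.235,0],[-0.006,0.004,0.235,0],[0,0.004,0.235,0]]]' -1 25
python3 - <<'E'
from h import *
snap('w8')
p,q=json.load(open('pics/w8.json'));R=Ro.from_rotvec(q).as_matrix();p=np.array(p)
im=cv2.imread('pics/w8.png');hsv=cv2.cvtColor(im,cv2.COLOR_BGR2HSV)
m=cv2.inRange(hsv,(3,170,60),(16,255,255));m=cv2.morphologyEx(m,cv2.MORPH_OPEN,np.ones((3,3)))
n,l,s,c=cv2.connectedComponentsWithStats(m)
for i in range(1,n):
    if s[i,4]>80: print(s[i],c[i])
for row in range(0,int(s[:,1].max()+s[1,3])+1,8):
    x=np.flatnonzero(m[row])
    if len(x): print(row,x.min(),x.max(),[(R.T@(pt('w8',u,row,.036)-p)*1e3).round(1)[:2] for u in(x.min()-.5,x.max()+.5)])
import fit
C=np.array([[-65,18,36],[-65,-18,36],[-65,0,21]])/1e3
print('pred corners',[proj('w8',x) for x in fit.W(fit.f.x,C)],[(R.T@(x-p)*1e3).round(1) for x in fit.W(fit.f.x,C)])
print('pred tip px',proj('w8',p+R@[.1156,0,-.004]))
E
```

```text
clock: 26.7
tcp_pos: [0.4715, -0.0817, 0.0171]
eef_rot: [2.557, 1.824, 0.0]
ft_force: [-0.8, -0.3, -0.5]
opening: 0.0129
grip_force: 25.0
t 26.7 tcp [ 0.4715 -0.0817  0.0171] yaw 71.0 tilt [-0.      0.0005 -1.    ] j7 -0.5322507241619202 op 0.012917377511607505 grip 24.999284148216248 F [-0.7915 -0.2894 -0.4857]Traceback (most recent call last):
  File "<stdin>", line 9, in <module>
IndexError: index 1 is out of bounds for axis 0 with size 1
```

```bash
python3 -m creep '[[[0.02,0,0,0],[0.05,0,0,0],[0.08,0,0,0],[0.11,0,0,0],[0.14,0,0,0],[0.165,0,0,0],[0.18,0,0,0],[0.18,0,0,0],[0.18,0,0,0],[0.18,0,0,0]]]' -1 25
cat > b.py <<'E'
from h import *
import sys,fit
N=sys.argv[1];snap(N)
p,q=json.load(open(f'pics/{N}.json'));R=Ro.from_rotvec(q).as_matrix();p=np.array(p)
im=cv2.imread(f'pics/{N}.png');hsv=cv2.cvtColor(im,cv2.COLOR_BGR2HSV)
m=cv2.inRange(hsv,(3,150,50),(18,255,255));m[250:]=0;m=cv2.morphologyEx(m,cv2.MORPH_OPEN,np.ones((3,3)))
for row in range(0,240,3):
    x=np.flatnonzero(m[row])
    if len(x)>4: print(row,x.min(),x.max(),len(x),[(R.T@(pt(N,u,row,.036)-p)*1e3).round(1)[:2] for u in(x.min()-.5,x.max()+.5)])
C=np.array([[-65,18,36],[-65,-18,36],[-65,0,21]])/1e3
print('pred corners',[proj(N,x) for x in fit.W(fit.f.x,C)],[(R.T@(x-p)*1e3).round(1) for x in fit.W(fit.f.x,C)])
E
python3 b.py w9
```

```text
clock: 28.0
tcp_pos: [0.4859, -0.0394, 0.0169]
eef_rot: [2.558, 1.824, -0.0]
ft_force: [-0.2, -0.2, -0.4]
opening: 0.0128
grip_force: 25.0
t 28.0 tcp [ 0.4859 -0.0394  0.0169] yaw 70.98 tilt [-0.0002 -0.0001 -1.    ] j7 -0.6206750190916989 op 0.012769104082386093 grip 24.99914824962616 F [-0.2204 -0.2294 -0.4102]
0 274 374 101 [array([124.3, -18.5]), array([124.2,  17. ])]
3 274 374 101 [array([123.3, -18.5]), array([123.3,  17. ])]
6 274 374 101 [array([122.4, -18.5]), array([122.4,  17. ])]
9 274 374 101 [array([121.5, -18.6]), array([121.5,  17.1])]
12 274 374 101 [array([120.6, -18.6]), array([120.6,  17.1])]
15 274 374 101 [array([119.6, -18.7]), array([119.6,  17.1])]
18 274 374 101 [array([118.7, -18.7]), array([118.7,  17.2])]
21 275 374 100 [array([117.8, -18.4]), array([117.8,  17.2])]
24 275 374 100 [array([116.8, -18.4]), array([116.8,  17.2])]
27 275 374 100 [array([115.9, -18.5]), array([115.9,  17.3])]
30 275 374 100 [array([114.9, -18.5]), array([114.9,  17.3])]
33 275 374 100 [array([114. , -18.6]), array([114. ,  17.4])]
36 275 374 100 [array([113. , -18.6]), array([113. ,  17.4])]
39 275 373 99 [array([112.1, -18.6]), array([112.1,  17.1])]
42 275 373 99 [array([111.1, -18.7]), array([111.1,  17.1])]
45 275 373 99 [array([110.1, -18.7]), array([110.1,  17.1])]
48 277 369 90 [array([109.2, -18. ]), array([109.1,  15.7])]
51 279 370 88 [array([108.2, -17.4]), array([108.2,  16.1])]
54 280 368 86 [array([107.2, -17. ]), array([107.2,  15.4])]
57 288 367 77 [array([106.2, -14.1]), array([106.2,  15.1])]
60 284 365 79 [array([105.2, -15.6]), array([105.2,  14.4])]
pred corners [array([276.285 ,  44.0178]), array([375.7109,  44.1612]), array([326.1377,  53.1385])] [array([110.4, -18.1, -19.1]), array([110.4,  17.9, -19.1]), array([110.4,  -0.1,  -4.1])]
```

```bash
python3 -m creep '[[[0.015,-0.0025,0,0],[0.03,-0.0025,0,0],[0.045,-0.0025,0,0],[0.06,-0.0025,0,0],[0.075,-0.0025,0,0],[0.09,-0.0025,0,0],[0.105,-0.0025,0,0],[0.12,-0.0025,0,0],[0.12,-0.0025,0,0],[0.12,-0.0025,0,0]]]' -1 25
python3 -c "
from h import *
st();from fit import *
H=W(f.x,np.array([[-77.6,0,17]])/1e3)[0];print(H);go(H,70.9)"
```

```text
clock: 29.3
tcp_pos: [0.4951, -0.0106, 0.0169]
eef_rot: [2.557, 1.824, -0.0]
ft_force: [0.5, 0.3, -1.8]
opening: 0.0127
grip_force: 25.0
t 29.3 tcp [ 0.4951 -0.0106  0.0169] yaw 71.01 tilt [-0.0002 -0.     -1.    ] j7 -0.6771673871355425 op 0.01266500585308724 grip 24.99927967786789 F [ 0.5053  0.2605 -1.7553]
[0.5177 0.0531 0.017 ]
go [ 0.271  0.002 -0.001] yaw(tool) 0.004
```

```bash
python3 -m creep '[[[0.025,0,0,0],[0.05,0,0,0],[0.08,0,0,0],[0.11,0,0,0],[0.14,0,0,0],[0.17,0,0,0],[0.2,0,0,0],[0.22,0,0,0],[0.22,0,0,0],[0.22,0,0,0]]]' -1 25
python3 b.py w10 | grep -v '\['
python3 -c "
from h import *
st()"
```

```text
clock: 30.55
tcp_pos: [0.5129, 0.0412, 0.0168]
eef_rot: [2.558, 1.824, -0.0]
ft_force: [-0.2, 0.3, -0.1]
opening: 0.0133
grip_force: 25.0
t 30.6 tcp [0.5129 0.0411 0.0168] yaw 70.99 tilt [-0.0003 -0.0001 -1.    ] j7 -0.7722781709851672 op 0.012971861459984968 grip 24.99912679195404 F [ 0.0017  0.1091 -1.6444]
```

```bash
python3 -m creep '[[[0.006,0,0,0],[0.012,0,0,0],[0.018,0,0,0],[0.024,0,0,0],[0.03,0,0,0],[0.036,0,0,0],[0.042,0,0,0],[0.046,0,0,0],[0.048,0,0,0],[0.048,0,0,0]]]' -1 25
python3 -m creep '[[[0.001,0,0,0],[0.002,0,0,0],[0.003,0,0,0],[0.004,0,0,0],[0.005,0,0,0],[0.006,0,0,0],[0.007,0,0,0],[0.008,0,0,0],[0.008,0,0,0],[0.008,0,0,0]]]' -1 25
python3 -c "
from h import *
st()"
```

```text
clock: 31.85
tcp_pos: [0.5169, 0.0527, 0.0169]
eef_rot: [2.557, 1.824, -0.0]
ft_force: [-0.5, -1.1, 0.0]
opening: 0.0132
grip_force: 25.0
clock: 33.1
tcp_pos: [0.5168, 0.0529, 0.0166]
eef_rot: [2.558, 1.822, -0.004]
ft_force: [-1.9, -6.7, 1.5]
opening: 0.0131
grip_force: 25.0
t 33.1 tcp [0.5168 0.0529 0.0166] yaw 70.93 tilt [-0.0027 -0.001  -1.    ] j7 -0.7949909394678567 op 0.013139928061405574 grip 24.99950498342514 F [-1.8788 -6.7067  1.5112]
```

```bash
python3 -m creep '[[[0.004,0,0,0],[0.008,0,0,0],[0.01,0,0,0],[0.01,0,0,0],[0.01,0,0,0],[0.01,0,0,0],[0.01,0,0,0],[0.01,0,0,0],[0.01,0,0,0],[0.01,0,0,0]]]' -1 25
python3 -m creep '[[[-0.018,0,0,0],[-0.018,0,0,0],[-0.018,0,0,0],[-0.018,0,0,0],[-0.06,0,0,0],[-0.12,0,0,0],[-0.16,0,0.01,0],[-0.18,0,0.02,0],[-0.18,0,0.02,0],[-0.18,0,0.02,0]]]' -0.5 25
python3 -m creep '[[[0,0,0,0],[0,0,0,0],[0,0,0,0],[0,0,0,0],[0,0,0,0],[0,0,0,0],[0,0,0,0],[0,0,0,0],[0,0,0,0],[0,0,0,0]]]' -1 25
python3 -c "
from h import *
st();from fit import *
go(W(f.x,np.array([[-98.5,0,12]])/1e3)[0],70.9)"
```

```text
clock: 34.35
tcp_pos: [0.5166, 0.0531, 0.0163]
eef_rot: [2.559, 1.82, -0.01]
ft_force: [-5.0, -12.4, 3.4]
opening: 0.0131
grip_force: 25.0
clock: 35.6
tcp_pos: [0.5039, 0.0149, 0.0119]
eef_rot: [-2.557, -1.825, -0.001]
ft_force: [0.1, 0.3, -0.0]
opening: 0.0223
grip_force: 0.0
clock: 36.85
tcp_pos: [0.5038, 0.0146, 0.0119]
eef_rot: [2.557, 1.825, 0.0]
ft_force: [-0.2, 1.0, -0.2]
opening: 0.0007
grip_force: 0.0
t 36.85 tcp [0.5038 0.0146 0.0119] yaw 71.01 tilt [ 0.  0. -1.] j7 -0.7290066494350529 op 0.0006730982437284234 grip 0.0 F [-0.1793  0.9684 -0.1564]
go [ 0.08   0.002 -0.   ] yaw(tool) 0.004
```

```bash
python3 -m creep '[[[0.015,0,0,0],[0.03,0,0,0],[0.04,0,0,0],[0.05,0,0,0],[0.058,0,0,0],[0.064,0,0,0],[0.07,0,0,0],[0.075,0,0,0],[0.075,0,0,0],[0.075,0,0,0]]]' -1 25
python3 -m creep '[[[0.002,0,0,0],[0.004,0,0,0],[0.006,0,0,0],[0.008,0,0,0],[0.01,0,0,0],[0.012,0,0,0],[0.014,0,0,0],[0.016,0,0,0],[0.016,0,0,0],[0.016,0,0,0]]]' -1 25
python3 -c "
from h import *
st();from fit import *
go(W(f.x,np.array([[-98,0,12]])/1e3)[0],70.9)"
```

```text
clock: 38.1
tcp_pos: [0.5098, 0.0322, 0.0119]
eef_rot: [2.557, 1.824, -0.0]
ft_force: [-1.5, 0.1, -0.3]
opening: 0.0006
grip_force: 0.0
clock: 39.35
tcp_pos: [0.51, 0.0327, 0.0119]
eef_rot: [2.558, 1.82, -0.007]
ft_force: [-3.5, -10.9, 6.2]
opening: 0.0005
grip_force: 5.5
t 39.35 tcp [0.51   0.0327 0.0119] yaw 70.87 tilt [-0.0046 -0.0012 -1.    ] j7 -0.7671836273835069 op 0.0005171147952312813 grip 5.541436895728111 F [ -3.5157 -10.8789   6.245 ]
go [ 0.006  0.002 -0.001] yaw(tool) -0.001
```

```bash
python3 -m creep '[[[0.004,0,0,0],[0.008,0,0,0],[0.012,0,0,0],[0.016,0,0,0],[0.018,0,0,0],[0.018,0,0,0],[0.018,0,0,0],[0.018,0,0,0],[0.018,0,0,0],[0.018,0,0,0]]]' -1 25
python3 -m creep '[[[-0.05,0,0,0],[-0.1,0,0,0],[-0.15,0,0,0],[-0.18,0,-0.05,0],[-0.2,0,-0.1,0],[-0.2,0,-0.2,0],[-0.2,0,-0.3,0],[-0.2,0,-0.35,0],[-0.2,0,-0.35,0],[-0.2,0,-0.35,0]]]' -1 25 
python3 b.py w11
python3 - <<'E'
from h import *
N='w11';p,q=json.load(open('pics/w11.json'));R=Ro.from_rotvec(q).as_matrix();p=np.array(p)
im=cv2.imread('pics/w11.png')
print([(v,im[v,326].tolist()) for v in range(20,190,4)])
import fit
for x in(-65,-85,-88,-91):print(x,proj(N,fit.W(fit.f.x,np.array([[x,0,19.5+7*(x<-65)-5*(x<-65)]])/1e3)[0]))
E
```

```text
clock: 40.6
tcp_pos: [0.51, 0.0329, 0.0118]
eef_rot: [2.559, 1.816, -0.016]
ft_force: [-7.2, -21.1, 14.5]
opening: 0.0004
grip_force: 11.3
clock: 41.85
tcp_pos: [0.4959, -0.007, 0.0988]
eef_rot: [-2.557, -1.824, 0.001]
ft_force: [0.7, -0.3, -0.5]
opening: 0.0004
grip_force: 0.0
t 41.85 tcp [ 0.4959 -0.007   0.0988] yaw 71.02 tilt [-0.0003 -0.0007 -1.    ] j7 -0.6085001297147137 op 0.00039061674546716346 grip 0.0 F [ 0.6827 -0.292  -0.4971]
0 296 359 64 [array([150.1, -17.2]), array([150.1,  18.2])]
3 296 359 64 [array([148.6, -17.2]), array([148.6,  18.3])]
6 295 359 65 [array([147.2, -17.8]), array([147.2,  18.3])]
9 296 359 64 [array([145.7, -17.3]), array([145.7,  18.3])]
12 296 359 64 [array([144.3, -17.3]), array([144.3,  18.4])]
15 296 359 64 [array([142.8, -17.4]), array([142.8,  18.4])]
18 296 359 64 [array([141.3, -17.4]), array([141.3,  18.5])]
21 296 359 64 [array([139.9, -17.5]), array([139.9,  18.5])]
24 296 359 64 [array([138.4, -17.5]), array([138.4,  18.5])]
27 296 359 64 [array([136.9, -17.5]), array([136.9,  18.6])]
30 296 359 64 [array([135.4, -17.6]), array([135.4
[... 2247 characters left out ...]
84, [166, 169, 171]), (88, [169, 171, 171]), (92, [168, 171, 172]), (96, [165, 166, 168]), (100, [168, 169, 171]), (104, [49, 119, 202]), (108, [60, 123, 202]), (112, [56, 123, 201]), (116, [55, 122, 201]), (120, [58, 122, 202]), (124, [60, 123, 202]), (128, [58, 123, 202]), (132, [57, 122, 201]), (136, [55, 121, 202]), (140, [34, 46, 53]), (144, [39, 50, 62]), (148, [36, 43, 57]), (152, [41, 50, 63]), (156, [43, 53, 61]), (160, [27, 43, 54]), (164, [38, 49, 59]), (168, [32, 46, 53]), (172, [39, 48, 55]), (176, [119, 154, 169]), (180, [121, 153, 170]), (184, [121, 155, 170]), (188, [117, 151, 168])]
-65 [328.3425 137.84  ]
-85 [328.2696 168.9337]
-88 [328.258 173.46 ]
-91 [328.2466 177.9532]
```

```bash
python3 -c "
from h import *
print(r.sign_off())"
```

```text
the job is handed in; nothing more can be done
None
```

The job is handed in at about 42 s: the tape lies flat on the flange over the spindle, and the pin vice is against its stop in the holster, with about 23 mm of tail showing and no movement under a 21 N push. The arm was clear of everything, and I didn't touch the bottles, tin or side cutters.

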